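# Test and reset the stop button of a measuring stage

### The job

Do the start-of-shift test of the measuring stage's emergency stop: press the red mushroom button down until it latches, then push its raised bar round clockwise (seen from above) with a fingertip until the button pops back up, and let it spring back. Then press the green reset button fully in and let go of it. Work by touch only: do not grip the bar between the fingers, do not press the black button, press green only once the stop is out, and leave everything else where it stands.

Things in the scene. Friction and masses are not known exactly. Their poses are not given: they have to be found in the camera images.
- console: fixed grey control box, 170 x 350 x 60 mm, on the bench; origin at the centre of its underside, x along the 170 mm side (away from the robot at yaw 0), y along the 350 mm side, z up. Its flat top carries, in a row along y, 100 mm apart and 20 mm to the -x side of the middle, in any order: red stop, green button, black button. Two loose gauges stand behind them.
- stop_top (a point): centre of the top of the raised bar across the red mushroom stop, on the button's axis; x along the bar, y across it, z up; moves with the head. 53 mm above the console's top when out. The bar is 64 mm long, 14 mm wide (its uppermost 3 mm only 6 mm wide) and stands 22 mm above the flat top of the head. Press on its middle from above; twist by pushing one end sideways.
- stop_plate: fixed yellow round plate under the mushroom, 78 mm in diameter, 8 mm thick, with black arrows pointing clockwise; origin at its centre on the console's top, x along the bar at rest. The mushroom's head above it is a red disc 44 mm in diameter and 12 mm thick, its flat top 31 mm above the console's top when out; the bar stands out 10 mm past it at each end.
- stop_in (a joint): how far the mushroom stop is pushed in, m: 0 out, 0.009 fully in. It takes about 2 N to start and 5 to 8 N to go fully in. Once pushed past 0.0075 it latches and then stays at about 0.007 when let go, until it is twisted; a spring then drives it back to 0. It does not latch if pressed while twisted.
- stop_turn (a joint): twist of the mushroom's head, rad, growing clockwise seen from above: 0 at rest, 0.9 at the end stop. It lets go of the latch between 0.35 and 0.5; turning it further does no harm. A weak spring (0.04 N m at most) turns it back to 0 within about a second when let go.
- bar_side_a: the long side face strip of the bar on the +y side of stop_top, 60 mm long, 19 mm tall, turning with the head; its origin is on the button's axis at the console's top. Touching it together with bar_side_b counts as gripping the bar.
- bar_side_b: the same strip on the -y side of the bar.
- reset_btn (a joint): travel of the green push button, m: 0 out, 0.006 fully in (about 5 N, springs back by itself).
- reset_btn_top (a point): centre of the top of the green button when it is out, 22 mm above the console's top (82 mm above the bench), moving with it; cap 32 mm in diameter, in an aluminium ring 48 mm in diameter and 12 mm tall.
- jog_btn (a joint): travel of the black push button (same size as the green): 0 out, 0.006 fully in. Not to be pressed.
- jog_btn_top (a point): centre of the top of the black button, like the green one.
- ring_gauge: loose steel ring, 32 mm in diameter, 14 mm tall, standing on the console's top behind the buttons; origin at the centre of its underside. To be left alone.
- plug_gauge: loose steel and brass plug, 24 mm in diameter, 38 mm tall, standing on the console's top behind the buttons; origin under its centre. To be left alone.
- caliper: loose digital caliper lying on the bench, 230 mm along its x, 14 mm tall. To be left alone.
- micrometer: loose micrometer lying on the bench, about 145 x 60 mm, 18 mm tall. To be left alone.
- screwdriver: loose screwdriver lying on the bench, 150 mm along its x. To be left alone.
- drop_bottle: small white bottle with a red cap, 44 mm in diameter, 85 mm tall, standing on the bench. To be left alone.
- pin_cup: empty blue cup, 70 mm across, 60 mm tall, standing on the bench. To be left alone.

How it is judged:
By the outcome, as a careful person would: the job done as asked, in the order asked, and still so for the second after the job is handed in, with the robot touching nothing.
It also fails if it takes over 42 s, if anything falls off the work surface, if the arm or the gripper's body presses on something with over 40 N, if the wrist force passes 120 N, or if a joint passes its speed limit or range.

### The arm

A 7-joint arm with a two-finger parallel gripper is mounted at the origin on the work surface. World frame = base frame: x ahead of the robot, y to its left, z up, the work surface at z = 0. Lengths are in m, angles in rad, forces in N, time in s.
With the tool pointing down it reaches from about 0.425 to 0.925 m from the base axis. Payload 6.8 kg.
Tool frame: the origin (TCP) lies at the very end of the fingers, on their centre line; the grasp point (between the pads) lies 19 mm behind it (r.grip_point_offset is the distance from the TCP to the grasp point, in m); z points along the fingers, y is the line along which they close (so a half turn about z gives the same grasp; the last joint's range is limited). The gripper opens to 85 mm and grips with 20 to 120 N. Pads are 22 mm wide; open, the fingers measure 114 mm over their backs; the gripper's body (76 mm by 85 mm) begins 54 mm behind the grasp point. The pads swing forward as they close: fully open they stand 13 mm farther back than shut.
Start: joints at [-1.297, 0.477, 0.022, 1.555, -0.011, 1.109, -0.083], TCP at [0.251, 0.626, 0.231] pointing down, gripper open.
Joint ranges: [-2.96, 2.96], [-0.34, 2.1], [-1.41, 1.46], [0.24, 2.44], [-1.37, 4.51], [0.17, 1.92], [-2.96, 2.96]. Speed limits (rad/s): [2.39, 2.39, 3.14, 3.14, 3.14, 3.14, 3.14].

### API

Orientations are given as a rotation vector (axis times angle).
In Python, from bench import status, eyes, r gives the robot as it stands.
- The arm moves only by the shell command python3 -m crank 'ROWS' [OPENING] [FORCE]. ROWS is JSON, a list of rows, each a list of 6 numbers: the shift along the tool's x, y, z normalised to -1 to 1, where 1 is 0.02 m, then the turn, a rotation vector about the tool's x, y, z normalised to -1 to 1, where 1 is 45 degrees. A call has 1 to 12 rows; each row shifts and turns the commanded pose from where the row before left it, along the tool's axes as they then stand; what a row does not reach is not made up. A row lasts 1/10 s, in which the tool goes at most 50 mm and 8.59 degrees, less where a joint would pass 70% of its speed; a pose out of reach is approached as far as the arm can. A call with a number of a shift or a turn outside -1 to 1 is refused whole. A call with a gripper value outside its range is refused whole. OPENING is the opening, from 0 (shut) to 1 (fully open), set as the call begins (- or left out, the last holds). The fingers move at their own pace and stop on an object; FORCE is the grip in N (left out, the last holds). Time passes only in rows, so rows that do not move let the fingers close. It gives the time, the measured TCP pose, the force, the opening and the grip force at its end, in the units of the state.
- status.get_obs(): the state, without advancing time (a new reading comes with each control period).
- eyes.grab_frame(name): name is "scene" or "top" or "wrist"; returns a dict with "image" (420x560x3 uint8, red, green, blue), "depth" (420x560 float32, m along the optical axis (not along the pixel's ray), 0 where there is no reading), "fovy" (degrees; the focal length in pixels is half the picture's height over the tangent of half this angle, whatever the lens; pixels are square), "cx", "cy" (the principal point, pixels), "world_to_cam" (4x4, takes a point from world to camera coordinates). Camera axes: x right, y up, looking along -z (the intrinsics and any distortion apply to the point x, -y, -z); pixel columns grow to the right and rows downward; lengths in m; the calibration is good to about 2 mm. The wrist camera is an equidistant fisheye: a pixel r from the principal point sees the ray r / f radians off the axis. A picture is of the moment at which its call begins.
- r.hand_in(): hands the job in; it is judged then, once.
The state is a dict: "clock": time; "joints": joint angles; "qvel": joint speeds; "tau": joint torques, N m; "tcp_pos": TCP position; "orientation": TCP orientation; "contact_force": force on the tool from outside, world axes, zero at the start; "moment": the same for the moment, N m; "grip_width": finger opening in m; "gripper_force": force on a finger pad.
Only numpy, scipy, OpenCV 4.12 (cv2) and the standard library are available. Lean on these libraries where they do the work, as an engineer would, in place of code of your own. Each camera call takes 0.05 s, during which the arm holds its last target. There are 200 camera calls.

## Working session

There is one attempt and no reset: what is moved stays moved. The work goes in short steps, Python scripts to look and compute and a shell command to move; the robot and the scene stay as the last step left them, time stands still between calls to the robot, and variables do not carry over. Pictures are saved under pics/ and viewed, at most 10 in all, crops included, and the job is handed in when it is done.

```bash
ls; mkdir -p pics
cat > h.py <<'E'
import numpy as np, cv2, pickle
from bench import status, eyes, r
def grab(n, tag):
    f=eyes.grab_frame(n); pickle.dump(f,open(f'pics/{tag}.pkl','wb'))
    cv2.imwrite(f'pics/{tag}.png',cv2.cvtColor(f['image'],cv2.COLOR_RGB2BGR)); return f
def load(tag): return pickle.load(open(f'pics/{tag}.pkl','rb'))
def foc(f): return f['image'].shape[0]/2/np.tan(np.radians(f['fovy'])/2)
def px2w(f,u,v,z=None,fish=False):
    """pixel -> world, by depth or on plane z"""
    F=foc(f); a=np.array([u-f['cx'],v-f['cy']],float)
    if fish:
        rr=np.hypot(*a); t=rr/F; d=np.array([*(a/max(rr,1e-9)*np.sin(t)),np.cos(t)])
    else: d=np.array([*(a/F),1.])
    d=np.array([d[0],-d[1],-d[2]])
    T=np.linalg.inv(f['world_to_cam']); D=T[:3,:3]@d; o=T[:3,3]
    if z is None:
        dep=f['depth'][int(round(v)),int(round(u))]; return o+D*dep/(-d[2])
    return o+D*(z-o[2])/D[2]
E
python3 - <<'E'
from h import *
f=grab('top','top1'); print(f['fovy'],f['cx'],f['cy'],np.linalg.inv(f['world_to_cam']).round(3))
print(status.get_obs())
E
```

```text
pics
46.987581890319326 281.94178782210827 204.5352711179321 [[ 0.004  0.996 -0.084  0.429]
 [-1.     0.003 -0.002  0.005]
 [-0.002  0.084  0.996  1.293]
 [ 0.     0.     0.     1.   ]]
{'clock': 0.05, 'joints': array([-1.29712282,  0.47778895,  0.02233622,  1.55643333, -0.01148624,
        1.10929147, -0.08310585]), 'qvel': array([-7.10639239e-04, -1.42618556e-03, -1.68784708e-03, -1.69000292e-03,
       -1.33369794e-03, -6.55380043e-04, -4.54466513e-05]), 'tau': array([ 4.67405654e-03, -5.98290396e+01,  1.61524527e+00, -2.82253879e+01,
        1.27808403e-02,  5.15853972e-03, -3.79964706e-05]), 'tcp_pos': array([0.25128118, 0.62585993, 0.23034078]), 'orientation': array([-5.95976442e-01, -3.08434156e+00,  2.79882387e-03]), 'contact_force': array([-0.27192678, -0.58394611, -0.70564939]), 'moment': array([ 0.00416686,  0.01557801, -0.00276359]), 'gripper_force': 0.0, 'grip_width': 0.08530231654292413}
```

View pics/top1.png

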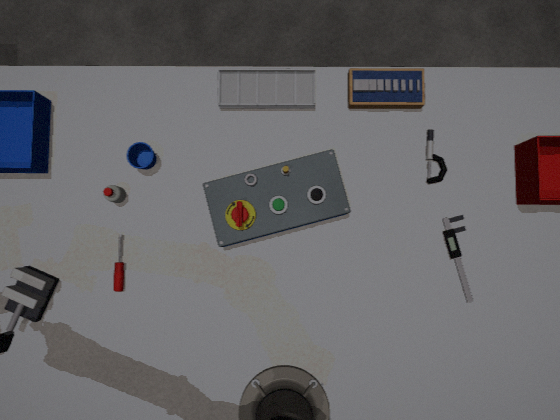

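The top view shows the console at about (277,197), with the red stop at (239,214), green at (279,205) and black at (317,195). The gauges stand behind at (251,180) and (286,171). I'll enlarge the console.

Run:
```python
from h import *
f=load('top1'); im=f['image'][145:250,200:355]
cv2.imwrite('pics/crop1.png',cv2.cvtColor(cv2.resize(im,None,fx=5,fy=5,interpolation=cv2.INTER_CUBIC),cv2.COLOR_RGB2BGR))
for n,u,v,z in [('stop',239,214,.113),('plate',240.5,215,.068),('green',279,205,.082),('black',317,195,.082)]:
    print(n,px2w(f,u,v,z).round(4),px2w(f,u,v).round(4))
```

```text
stop [0.5045 0.1126 0.113 ] [0.5046 0.1127 0.112 ]
plate [0.5049 0.1129 0.068 ] [0.5021 0.109  0.1122]
green [0.5295 0.0151 0.082 ] [0.5296 0.0151 0.0815]
black [ 0.5551 -0.0805  0.082 ] [ 0.5547 -0.0802  0.0861]
```

View pics/crop1.png

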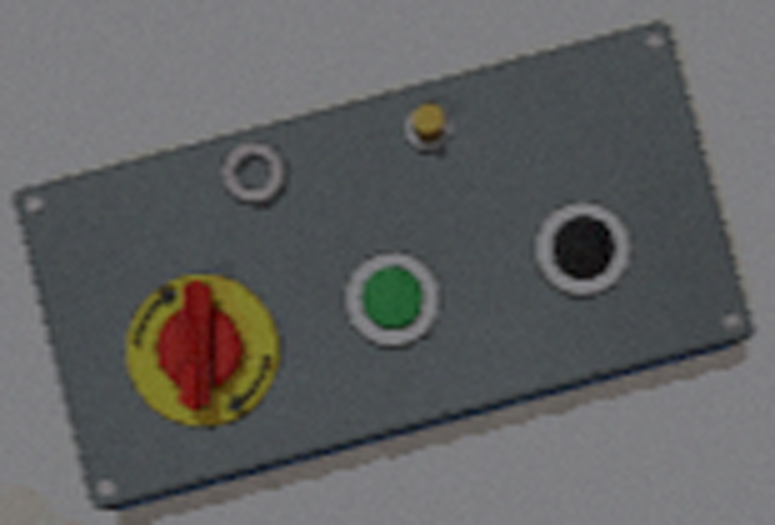

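```bash
python3 -m crank '[[0,0,0,0,0,-0.163],[0,0,0,0,0,-0.163],[0,0,0,0,0,-0.161],[-0.49,-0.98,0,0,0,0],[-0.49,-0.98,0,0,0,0],[-0.49,-0.98,0,0,0,0],[-0.49,-0.98,0,0,0,0],[-0.49,-0.98,0,0,0,0],[-0.49,-0.98,0,0,0,0],[-0.49,-0.98,0,0,0,0],[-0.49,-0.98,0,0,0,0],[-0.49,-0.98,0,0,0,0]]' 0 20
```

```text
clock: 1.25
tcp_pos: [0.3399, 0.4488, 0.2307]
orientation: [0.001, -3.141, 0.002]
contact_force: [0.3, 0.3, -0.2]
grip_width: 0.0001
gripper_force: 0.0
```

```bash
python3 -m crank '[[-0.49,-0.99,0,0,0,0],[-0.49,-0.99,0,0,0,0],[-0.49,-0.99,0,0,0,0],[-0.49,-0.99,0,0,0,0],[-0.49,-0.99,0,0,0,0],[-0.49,-0.99,0,0,0,0],[-0.49,-0.99,0,0,0,0],[-0.49,-0.99,0,0,0,0],[-0.49,-0.99,0,0,0,0],[-0.49,-0.99,0,0,0,0],[-0.49,-0.99,0,0,0,0],[-0.49,-0.99,0,0,0,0]]'
python3 -m crank '[[-0.49,-0.99,0,0,0,0],[-0.49,-0.99,0,0,0,0],[-0.49,-0.99,0,0,0,0],[-0.45,-0.95,0,0,0,0],[-0.41,-0.93,0,0,0,0]]'
python3 - <<'E'
from h import *
f=grab('wrist','w1'); print(f['fovy'],f['cx'],f['cy'],np.linalg.inv(f['world_to_cam']).round(3)); print(status.get_obs()['tcp_pos'])
E
```

```text
clock: 2.45
tcp_pos: [0.4575, 0.2115, 0.2309]
orientation: [0.001, -3.141, 0.001]
contact_force: [-0.1, 0.3, -0.6]
grip_width: -0.0
gripper_force: 0.0
clock: 2.95
tcp_pos: [0.5042, 0.1146, 0.2308]
orientation: [0.001, -3.141, 0.001]
contact_force: [-0.6, 0.2, 0.9]
grip_width: -0.0
gripper_force: 0.0
65.70646984690485 278.09060468054713 207.61079967107082 [[-0.001 -0.946 -0.324  0.421]
 [ 1.    -0.    -0.001  0.114]
 [ 0.    -0.324  0.946  0.374]
 [ 0.     0.     0.     1.   ]]
[0.50547184 0.11076513 0.23099109]
```

View pics/w1.png

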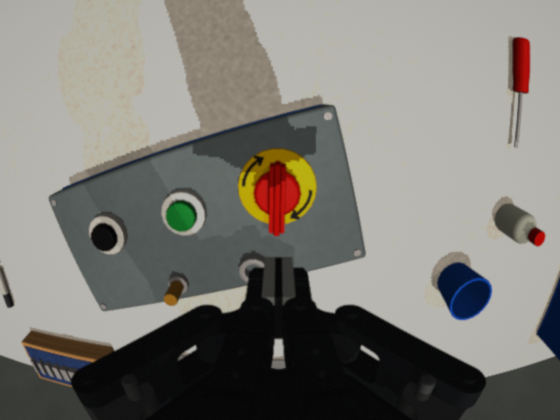

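The wrist view shows the bar from about (277,165) to (277,236), green at (182,215) and black at (104,236). I'll take bar, plate and cap centres from the depth and colour pixels.

Run:
```python
from h import *
f=load('w1'); im=f['image'].astype(int)
def pts(mask):
    v,u=np.nonzero(mask); return np.array([px2w(f,a,b,fish=True) for a,b in zip(u,v)])
R,G,B=im[...,0],im[...,1],im[...,2]
box=np.zeros(R.shape,bool); box[130:260,130:330]=1
red=pts(box&(R>100)&(G<70)&(B<70)); print('red z pct',np.percentile(red[:,2],[5,25,50,75,95,99]).round(4))
bar=red[red[:,2]>.108]; m=bar[:,:2]; c=m.mean(0); w,V=np.linalg.eigh(np.cov(m.T)); d=V[:,1]; s=(m-c)@d; t=(m-c)@V[:,0]
print('bar',c.round(4),(m.max(0)+m.min(0))/2,'yaw',np.degrees(np.arctan(d[1]/d[0])).round(1),'len',np.ptp(s).round(4),np.ptp(t).round(4),len(m))
for n,k,lo,hi in [('plate',(R>120)&(G>100)&(B<80),.06,.075),('green',(G>80)&(R<70)&(B<110)&(G>R+50),.075,.088)]:
    p=pts(box&k); p=p[(p[:,2]>lo)&(p[:,2]<hi)]; q=p[:,:2].astype(np.float32)
    cc,rr=cv2.minEnclosingCircle(q); print(n,np.round(cc,4),round(rr*2,4),np.median(p[:,2]).round(4))
```

```text
red z pct [0.0893 0.0911 0.1093 0.1112 0.1136 0.1144]
bar [0.5048 0.1131] [0.47859664 0.11331109] yaw -1.5 len 0.115 0.0142 1027
plate [0.5074 0.113 ] 0.0802 0.0682
green [0.5313 0.0166] 0.0304 0.0823
```

```bash
python3 -m crank '[[0,0,0.8,0,0,0],[0,0,1,0,0,0],[0,0,1,0,0,0],[0,0,1,0,0,0],[0,0,1,0,0,0],[0,0,0.5,0,0,0],[0,0,0,0,0,0],[0,0,0,0,0,0]]'
```

```text
clock: 3.8
tcp_pos: [0.5045, 0.1158, 0.1257]
orientation: [-0.001, 3.141, 0.0]
contact_force: [-0.2, 0.5, 0.5]
grip_width: 0.0002
gripper_force: 0.0
```

```bash
python3 -m crank '[[-0.07,-0.13,0.25,0,0,0],[0,0,0.25,0,0,0],[0,0,0.1,0,0,0],[0,0,0.1,0,0,0],[0,0,0.1,0,0,0],[0,0,0.1,0,0,0],[0,0,0.1,0,0,0],[0,0,0,0,0,0],[0,0,0,0,0,0]]'
```

```text
clock: 4.7
tcp_pos: [0.5058, 0.113, 0.1054]
orientation: [-0.001, 3.141, 0.0]
contact_force: [-0.5, 0.2, 4.6]
grip_width: 0.0001
gripper_force: 2.2
```

```bash
python3 -m crank '[[0,0,0.1,0,0,0],[0,0,0.1,0,0,0],[0,0,0,0,0,0],[0,0,0,0,0,0]]'
```

```text
clock: 5.1
tcp_pos: [0.5066, 0.1132, 0.1036]
orientation: [-0.0, 3.14, 0.002]
contact_force: [-6.9, -2.0, 26.0]
grip_width: -0.0001
gripper_force: 13.0
```

```bash
python3 -m crank '[[0,0,-0.5,0,0,0],[0,0,-1,0,0,0],[0.57,-0.55,0,0,0,0],[0.57,-0.55,0,0,0,0],[0.56,-0.55,0,0,0,0],[0,0,0,0,0,0],[0,0,0,0,0,0]]'
python3 - <<'E'
from h import *
f=grab('wrist','w2'); print(status.get_obs()['tcp_pos'],status.get_obs()['contact_force'])
im=f['image'].astype(int); R,G,B=im[...,0],im[...,1],im[...,2]
v,u=np.nonzero((R>100)&(G<70)&(B<70)); p=np.array([px2w(f,a,b,fish=True) for a,b in zip(u,v)])
p=p[np.hypot(p[:,0]-.506,p[:,1]-.113)<.036]; print(np.percentile(p[:,2],[5,25,50,75,95,99]).round(4),len(p))
E
```

```text
clock: 5.8
tcp_pos: [0.4715, 0.0798, 0.1312]
orientation: [0.0, -3.141, -0.0]
contact_force: [-0.7, -0.1, -0.2]
grip_width: 0.0001
gripper_force: 0.0
[0.47191666 0.08024291 0.13124644] [ 0.61334556 -0.75580026  0.98637373]
[0.083  0.0845 0.1032 0.1051 0.1068 0.1073] 2006
```

View pics/w2.png

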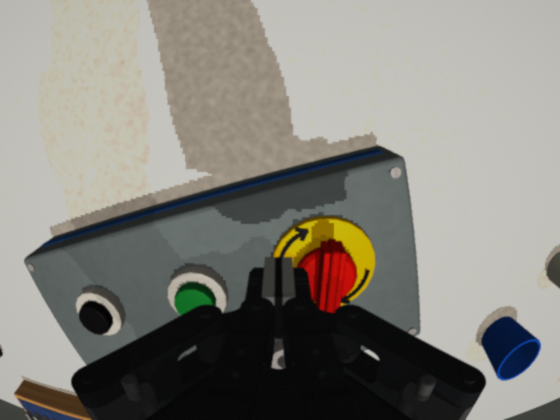

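The stop is latched: the bar top is now at about 0.106 m, 7 mm lower. The fist at (280,290) is on the bar's -y side and clear of it, so I'll lower it and push.

```bash
python3 -m crank '[[0,0,0.95,0,0,0],[0,0,0.95,0,0,0],[0,0,0,0,0,0],[0,0.2,0,0,0,0],[0,0.2,0,0,0,0],[0,0.2,0,0,0,0],[0,0.2,0,0,0,0],[0,0.2,0,0,0,0],[0,0,0,0,0,0]]'
```

```text
clock: 6.75
tcp_pos: [0.4717, 0.1007, 0.0935]
orientation: [-0.002, 3.141, 0.001]
contact_force: [-1.7, 0.5, 0.8]
grip_width: 0.0001
gripper_force: 0.4
```

```bash
python3 -m crank '[[0,0.15,0,0,0,0],[0,0.15,0,0,0,0],[0,0,0,0,0,0]]'
```

```text
clock: 7.05
tcp_pos: [0.4716, 0.1064, 0.0933]
orientation: [0.002, -3.142, -0.0]
contact_force: [-0.0, -1.1, 0.3]
grip_width: -0.0002
gripper_force: 0.3
```

```bash
python3 -m crank '[[0,0.1,0,0,0,0],[0,0.1,0,0,0,0],[0,0,0,0,0,0]]'
cat > look.py <<'E'
from h import *
import sys
f=grab('wrist',sys.argv[1]); print(status.get_obs()['tcp_pos'].round(4),status.get_obs()['contact_force'].round(1))
im=f['image'].astype(int); R,G,B=im[...,0],im[...,1],im[...,2]
v,u=np.nonzero((R>100)&(G<70)&(B<70)); p=np.array([px2w(f,a,b,fish=True) for a,b in zip(u,v)])
p=p[np.hypot(p[:,0]-.506,p[:,1]-.113)<.036]; z=p[:,2]; print(np.percentile(z,[5,25,50,75,95,99]).round(4),len(p))
m=p[z>.099][:,:2]; w,V=np.linalg.eigh(np.cov(m.T)); d=V[:,1]; print('bar yaw rad',np.arctan(d[1]/d[0]).round(3), m.mean(0))
E
python3 look.py w3
```

```text
clock: 7.35
tcp_pos: [0.4716, 0.1102, 0.0932]
orientation: [0.001, -3.142, -0.0]
contact_force: [-1.5, -0.3, -0.4]
grip_width: -0.0002
gripper_force: 0.4
[0.4716 0.1101 0.0932] [-0.7 -0.2 -0.1]
[0.1097 0.1105 0.1126 0.1132 0.1141 0.1393] 252
bar yaw rad -0.539 [0.50636898 0.11284133]
```

View pics/w3.png

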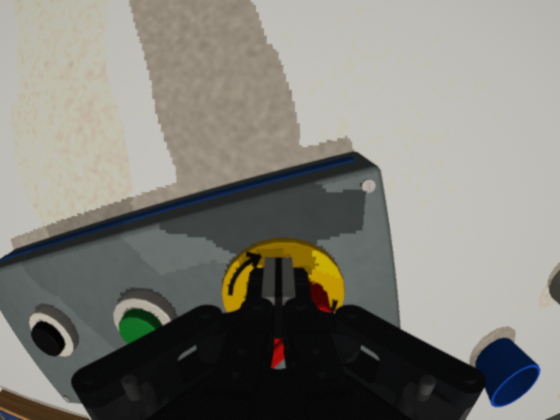

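The stop has popped out: the bar top is at 0.113 m and the twist is about 0.54 rad. I'll back off the way I came, lift and check.

```bash
python3 -m crank '[[0,-0.3,0,0,0,0],[0,-0.5,0,0,0,0],[0,-0.8,0,0,0,0],[0,-0.5,-0.5,0,0,0],[0,0,-1,0,0,0],[0,0,-0.5,0,0,0],[-0.75,-0.6,0,0,0,0],[-0.75,-0.6,0,0,0,0],[-0.75,-0.6,0,0,0,0],[-0.7,-0.5,0,0,0,0],[0,0,0,0,0,0],[0,0,0,0,0,0]]'; python3 look.py w4
```

```text
clock: 8.6
tcp_pos: [0.5304, 0.0221, 0.1334]
orientation: [0.001, -3.141, -0.0]
contact_force: [-0.2, 0.6, 0.1]
grip_width: -0.0
gripper_force: 0.0
[0.53   0.0225 0.1333] [-0.4 -0.8 -0.3]
[0.089  0.0913 0.11   0.1121 0.1137 0.1143] 3084
bar yaw rad -0.017 [0.50359212 0.11148521]
```

View pics/w4.png

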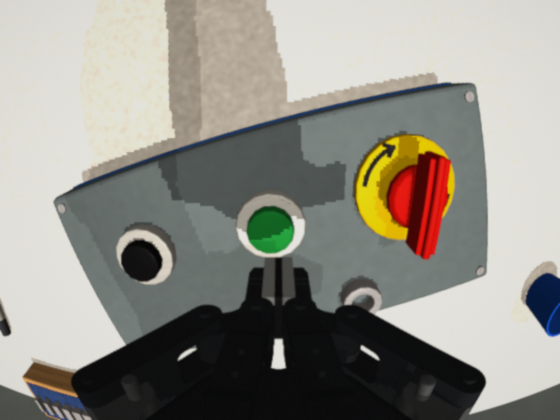

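The stop is out at 0.113 m and the bar is back at rest. Green is at (270,230), just ahead of the fist. Pressing green now.

```bash
python3 -m crank '[[-0.04,-0.32,0.3,0,0,0],[0,0,0.9,0,0,0],[0,0,0.9,0,0,0],[0,0,0.25,0,0,0],[0,0,0.1,0,0,0],[0,0,0.1,0,0,0],[0,0,0.1,0,0,0],[0,0,0.1,0,0,0],[0,0,0,0,0,0],[0,0,0,0,0,0]]'
```

```text
clock: 9.65
tcp_pos: [0.5319, 0.0157, 0.0787]
orientation: [-0.001, 3.141, 0.0]
contact_force: [-1.3, 0.2, 3.0]
grip_width: -0.0003
gripper_force: 1.6
```

```bash
python3 -m crank '[[0,0,0.1,0,0,0],[0,0,0.1,0,0,0],[0,0,0,0,0,0],[0,0,0,0,0,0]]'
```

```text
clock: 10.05
tcp_pos: [0.532, 0.0157, 0.0758]
orientation: [-0.001, 3.141, 0.001]
contact_force: [-6.1, 0.4, 20.3]
grip_width: 0.0003
gripper_force: 10.0
```

The force rose to 20 N at z = 0.0758, which is the end of travel, so green is fully in. Lifting off and checking.

```bash
python3 -m crank '[[0,0,-0.5,0,0,0],[0,0,-1,0,0,0],[0,0,-1,0,0,0],[0,0,-1,0,0,0],[0,0,-1,0,0,0],[0,0,-1,0,0,0],[0,0,0,0,0,0],[0,0,0,0,0,0],[0,0,0,0,0,0]]'; python3 look.py w5
python3 - <<'E'
from h import *
f=load('w5'); im=f['image'].astype(int); R,G,B=im[...,0],im[...,1],im[...,2]
v,u=np.nonzero((G>80)&(R<70)&(G>R+50)&(G>B+20)); p=np.array([px2w(f,a,b,fish=True) for a,b in zip(u,v)]); print(np.median(p,0))
E
```

```text
clock: 10.95
tcp_pos: [0.5307, 0.0156, 0.1832]
orientation: [0.001, -3.14, 0.0]
contact_force: [-0.3, -1.1, -0.1]
grip_width: -0.0001
gripper_force: 0.0
[0.5307 0.0156 0.1831] [0.1 0.4 0.7]
[0.0891 0.0913 0.1099 0.1119 0.1137 0.1143] 2172
bar yaw rad -0.016 [0.50419668 0.1117028 ]
[0.53042181 0.01656416 0.08222218]
```

View pics/w5.png

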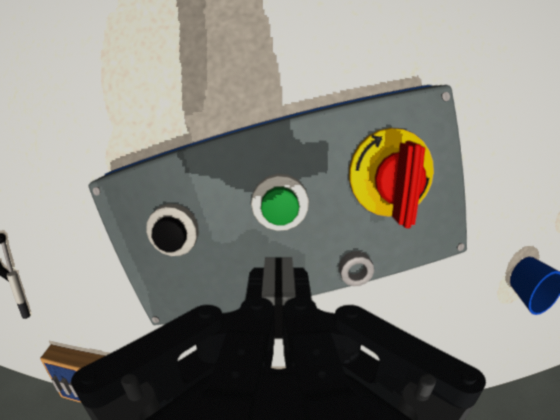

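The stop is out at (402,180), green is back out at (279,206) with its top at 0.082 m, and the robot is clear of everything. Handing in.

```bash
python3 -c "from bench import r; print(r.hand_in())"
```

```text
the job is handed in; nothing more can be done
None
```

The emergency-stop test is done and handed in at about 11 s: the stop was pressed until it latched, twisted clockwise until it popped out and sprang back, then green was pressed fully in and released, with black and the loose items untouched.

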